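# Steady the levelling table, then load it with agar plates

## Robot

A 6-joint arm with a two-finger parallel gripper is mounted at the origin on the work surface; the furniture and walls round the work are solid. World frame = base frame: x ahead of the robot, y to its left, z up, the work surface at z = 0. Lengths are in m, angles in rad, forces in N, time in s.
With the tool pointing down it reaches from about 0.35 to 0.8 m from the base axis. Payload 7.3 kg.
Tool frame: the origin (TCP) lies at the very end of the fingers, on their centre line; the grasp point (between the pads) lies 19 mm behind it; z points along the fingers, y is the line along which they close (so a half turn about z gives the same grasp; the last joint's range is limited). The gripper opens to 85 mm and grips with 20 to 120 N. Pads are 22 mm wide; open, the fingers measure 114 mm over their backs; the gripper's body (76 mm by 85 mm) begins 54 mm behind the grasp point. The pads swing forward as they close: fully open they stand 13 mm farther back than shut.
Start: joints at [1.039, 0.342, 1.524, -0, 1.275, -0.146], TCP at [0.198, 0.486, 0.231] pointing down, gripper open.
Joint ranges: [-2.53, 2.53], [-0.77, 2.02], [0.04, 2.7], [-1, 4.14], [0.28, 2.66], [-3.11, 3.11]. Speed limits (rad/s): [2.57, 2.57, 3.14, 3.14, 3.14, 3.14].

## Interface

Orientations are given as a unit quaternion [w, x, y, z].
In Python, from workcell import ctrl, read_camera, calibration, order gives the robot as it stands. The module is installed in compiled form; this text tells all that it offers.
- The arm moves only by the tool apply_moves, never from a script. Its argument "steps" is a list of rows, each a list of 5 numbers: the shift along the world's x, y, z normalised to -1 to 1, where 1 is 0.5 m, then the turn about the world's z normalised to -1 to 1, where 1 is pi/2 rad, then the closure, from 0 (fully open) to 1 (shut). A call has 1 to 10 rows; each row shifts and turns the commanded pose from where the row before left it; what a row does not reach is not made up. A row lasts 1/10 s, in which the tool goes at most 50 mm and 8.59 degrees, less where a joint would pass 70% of its speed; a pose out of reach is approached as far as the arm can. A call with a number of a shift or a turn outside -1 to 1 is refused whole. A call with a gripper value outside its range is refused whole. The fingers move at their own pace and stop on an object; "grip_force" is the grip in N (left out, the last holds). Time passes only in rows, so rows that do not move let the fingers close. It gives the time, the measured TCP pose, the force, the opening and the grip force at its end, in the units of the state.
- ctrl.sense(): the state, without advancing time (a new reading comes with each control period).
- read_camera(name): name is "side" or "top"; returns the picture (384x512x3 uint8, red, green, blue); there is no depth.
- calibration(name): a dict with "K" (3x3 intrinsics, pixels), "pose" (4x4, takes a point from camera to world coordinates). Camera axes: x right, y down, z forward; pixel columns grow to the right and rows downward; lengths in m; the calibration is good to about 2 mm. A picture is of the moment at which its call begins. calibration takes no time and is no camera call.
- order.job_done(): hands the job in; it is judged then, once.
The state is a dict: "clock": time; "joint_pos": joint angles; "joint_velocities": joint speeds; "tau": joint torques, N m; "tcp_pos": TCP position; "tool_rot": TCP orientation; "ft_force": force on the tool from outside, world axes, zero at the start; "ft_torque": the same for the moment, N m; "gripper_width": finger opening in m; "finger_force": force on a finger pad.
Only numpy, scipy, OpenCV 4.12 (cv2) and the standard library are available. Lean on these libraries where they do the work, as an engineer would, in place of code of your own. Each camera call takes 0.05 s, during which the arm holds its last target. There are 200 camera calls.

## Task

The levelling table for the agar plates rocks, because one of its damping pads is thinner than the others and the foot above it does not carry. Find that foot and turn its hand screw until all four feet bear firmly, sharing the load, and the table stands level and no longer rocks, without shoving it off its pads; then, with the table steady, set both covered dishes down side by side on its rubber mat, flat and right way up. Leave the small bottle and the cover-glass box beside the dishes where they stand.

Things in the scene. Friction and masses are not known exactly. Their poses are not given: they have to be found in the camera images.
- platform: levelling table for setting agar plates, about 3.8 kg: an aluminium plate 140 mm (its x) by 262 mm (its y) by 12 mm, a black rubber mat 114 x 164 mm on its middle. Origin: centre of the plate's underside, about 40 mm above the bench; x points away from the robot at yaw 0, y to the left, z up. It stands loose by four swivel feet on four damping pads; feet and screws at x +-45, y +-105 mm
- mat_centre (a point): centre of the mat's upper face, 14 mm above the platform's origin
- knob_near_left (a point): grip point on the axis of the near left hand screw's knob (platform frame: x -45, y +105 mm): an upright round ribbed black knob 36 mm across, 26 mm tall from 14 mm below this point to 12 mm above it; 28 mm above the plate's upper face at screw angle 0. It rises and sinks with its screw. Turning it takes about 0.1 N m
- knob_near_right (a point): grip point on the axis of the near right hand screw's knob (platform frame: x -45, y -105 mm): an upright round ribbed black knob 36 mm across, 26 mm tall from 14 mm below this point to 12 mm above it; 28 mm above the plate's upper face at screw angle 0. It rises and sinks with its screw. Turning it takes about 0.1 N m
- knob_far_left (a point): grip point on the axis of the far left hand screw's knob (platform frame: x +45, y +105 mm): an upright round ribbed black knob 36 mm across, 26 mm tall from 14 mm below this point to 12 mm above it; 28 mm above the plate's upper face at screw angle 0. It rises and sinks with its screw. Turning it takes about 0.1 N m
- knob_far_right (a point): grip point on the axis of the far right hand screw's knob (platform frame: x +45, y -105 mm): an upright round ribbed black knob 36 mm across, 26 mm tall from 14 mm below this point to 12 mm above it; 28 mm above the plate's upper face at screw angle 0. It rises and sinks with its screw. Turning it takes about 0.1 N m
- screw_near_left (a joint): angle of the near left hand screw in rad, range -7 to 7, near 0 at the start; it grows when the knob is turned clockwise seen from above, which drives knob, spindle and foot down by 10 mm a turn (1.59 mm a rad) through the plate; it stays where it is left. Turning the other way draws the foot up
- screw_near_right (a joint): angle of the near right hand screw in rad, range -7 to 7, near 0 at the start; it grows when the knob is turned clockwise seen from above, which drives knob, spindle and foot down by 10 mm a turn (1.59 mm a rad) through the plate; it stays where it is left. Turning the other way draws the foot up
- screw_far_left (a joint): angle of the far left hand screw in rad, range -7 to 7, near 0 at the start; it grows when the knob is turned clockwise seen from above, which drives knob, spindle and foot down by 10 mm a turn (1.59 mm a rad) through the plate; it stays where it is left. Turning the other way draws the foot up
- screw_far_right (a joint): angle of the far right hand screw in rad, range -7 to 7, near 0 at the start; it grows when the knob is turned clockwise seen from above, which drives knob, spindle and foot down by 10 mm a turn (1.59 mm a rad) through the plate; it stays where it is left. Turning the other way draws the foot up
- foot_near_left: swivel foot on the near left screw's spindle, a steel disc 24 mm across that does not turn; origin: centre of its sole, 26 mm below the plate's underside at screw angle 0 and 1.59 mm lower for each rad
- foot_near_right: swivel foot on the near right screw's spindle, a steel disc 24 mm across that does not turn; origin: centre of its sole, 26 mm below the plate's underside at screw angle 0 and 1.59 mm lower for each rad
- foot_far_left: swivel foot on the far left screw's spindle, a steel disc 24 mm across that does not turn; origin: centre of its sole, 26 mm below the plate's underside at screw angle 0 and 1.59 mm lower for each rad
- foot_far_right: swivel foot on the far right screw's spindle, a steel disc 24 mm across that does not turn; origin: centre of its sole, 26 mm below the plate's underside at screw angle 0 and 1.59 mm lower for each rad
- pad_top_1 (a point): centre of the top of one of the four damping pads, round cork discs 40 mm across with a steel top, fixed to the bench, one below each foot (numbers and places vary). Three tops are 14 mm above the bench; one pad (any number) is thinner by 3.5 to 6 mm and its foot does not carry. This point is where the face lies unloaded; the pad gives 1 mm for 22 N
- pad_top_2 (a point): centre of the top of one of the four damping pads, round cork discs 40 mm across with a steel top, fixed to the bench, one below each foot (numbers and places vary). Three tops are 14 mm above the bench; one pad (any number) is thinner by 3.5 to 6 mm and its foot does not carry. This point is where the face lies unloaded; the pad gives 1 mm for 22 N
- pad_top_3 (a point): centre of the top of one of the four damping pads, round cork discs 40 mm across with a steel top, fixed to the bench, one below each foot (numbers and places vary). Three tops are 14 mm above the bench; one pad (any number) is thinner by 3.5 to 6 mm and its foot does not carry. This point is where the face lies unloaded; the pad gives 1 mm for 22 N
- pad_top_4 (a point): centre of the top of one of the four damping pads, round cork discs 40 mm across with a steel top, fixed to the bench, one below each foot (numbers and places vary). Three tops are 14 mm above the bench; one pad (any number) is thinner by 3.5 to 6 mm and its foot does not carry. This point is where the face lies unloaded; the pad gives 1 mm for 22 N
- dish_1: covered agar plate, a flat round petri dish 58 mm across and 14 mm tall, 40 g, standing on the bench to the left of the platform; origin: centre of its underside
- dish_2: covered agar plate, a flat round petri dish 58 mm across and 14 mm tall, 40 g, standing on the bench to the left of the platform; origin: centre of its underside
- oil_bottle: bystander: small brown bottle with a black cap, 34 mm across, 75 mm tall, at least 70 mm (centre to centre) from the dishes; origin: centre of its underside
- cover_glass_box: bystander: small flat plastic box of cover glasses, 36 x 36 mm, 13 mm tall; origin: centre of its underside
Mind the look-alikes: they are no part of the job. What is shaped like the dish_2 but blue or turquoise is not meant.

How it is judged:
By the outcome, as a careful person would: the job done as asked, in the order asked, and still so for the second after the job is handed in, with the robot touching nothing.
It also fails if it takes over 72 s, if anything falls off the work surface, if the arm or the gripper's body presses on something with over 40 N, if the wrist force passes 120 N, or if a joint passes its speed limit or range.

## Working session

There is one attempt and no reset: what is moved stays moved. The work goes in short steps, Python scripts to look and compute and a tool call to move; the robot and the scene stay as the last step left them, time stands still between calls to the robot, and variables do not carry over. Pictures are saved under pics/ and viewed, at most 10 in all, crops included, and the job is handed in when it is done.

Besides the shell and the picture viewer there is one more tool, called as a command line: name --pt "numbers of a row" for each row, then --argument value for the rest. apply_moves: Moves the arm, as the interface text tells. Scaled input: -1 to 1 covers 0.5 m each way for a shift and pi/2 rad each way for a turn. Its arguments: {"type":"object","properties":{"steps":{"type":"array"},"grip_force":{"type":"number"}},"required":["steps"]}

```bash
mkdir -p pics
cat > h.py <<'E'
import numpy as np, cv2
from workcell import ctrl, read_camera, calibration, order
def proj(n,P):
    c=calibration(n);T=np.linalg.inv(c["pose"]);p=T[:3,:3]@np.array(P,float)+T[:3,3];q=c["K"]@p;return q[:2]/q[2]
def ray(n,u,v):
    c=calibration(n);d=c["pose"][:3,:3]@np.linalg.inv(c["K"])@[u,v,1];return c["pose"][:3,3],d/np.linalg.norm(d)
def plane(n,u,v,z):
    o,d=ray(n,u,v);return o+d*(z-o[2])/d[2]
def tri(n1,a,n2,b):
    o1,d1=ray(n1,*a);o2,d2=ray(n2,*b)
    s=np.linalg.lstsq(np.stack([d1,-d2],1),o2-o1,rcond=None)[0]
    p,q=o1+s[0]*d1,o2+s[1]*d2;return (p+q)/2,np.linalg.norm(p-q)
def save(n,f,box=None,sc=1):
    im=read_camera(n);np.save(f'pics/{f}.npy',im);o=im if box is None else im[box[1]:box[3],box[0]:box[2]]
    cv2.imwrite(f'pics/{f}.png',cv2.resize(o[:,:,::-1],None,fx=sc,fy=sc,interpolation=cv2.INTER_CUBIC));return im
E
python3 - <<'E'
from h import *
np.set_printoptions(precision=4,suppress=True)
a=save('top','t0',sc=1.5);b=save('side','s0',sc=1.5)
for n in('top','side'):
    c=calibration(n);print(n,c['K'][0,0],c['K'][1,1],c['pose'])
print(ctrl.sense())
E
```

```text
top 374.7560010106735 374.7560010106735 [[-0.0229 -0.9916  0.1272  0.307 ]
 [-0.9996  0.025   0.015   0.0513]
 [-0.0181 -0.1268 -0.9918  0.9045]
 [ 0.      0.      0.      1.    ]]
side 394.29389013381984 394.29389013381984 [[ 0.9998 -0.0062  0.0165  0.3722]
 [-0.0172 -0.5582  0.8295 -0.6928]
 [ 0.0041 -0.8297 -0.5582  0.6016]
 [ 0.      0.      0.      1.    ]]
{'clock': 0.1, 'joint_pos': array([ 1.039 ,  0.3426,  1.5249,  0.    ,  1.2754, -0.146 ]), 'joint_velocities': array([-0.    , -0.003 , -0.0035,  0.0006,  0.0006,  0.0006]), 'tau': array([  0.0014, -43.4447, -24.649 ,  -0.0003,   0.0046,   0.    ]), 'tcp_pos': array([0.1974, 0.4861, 0.2307]), 'tool_rot': array([-0.0002,  0.1917,  0.9815, -0.0006]), 'ft_force': array([ 0.2153, -1.1848,  0.0784]), 'ft_torque': array([-0.0184,  0.012 , -0.0449]), 'finger_force': 0.0, 'gripper_width': 0.08547512217820029}
```

View pics/t0.png

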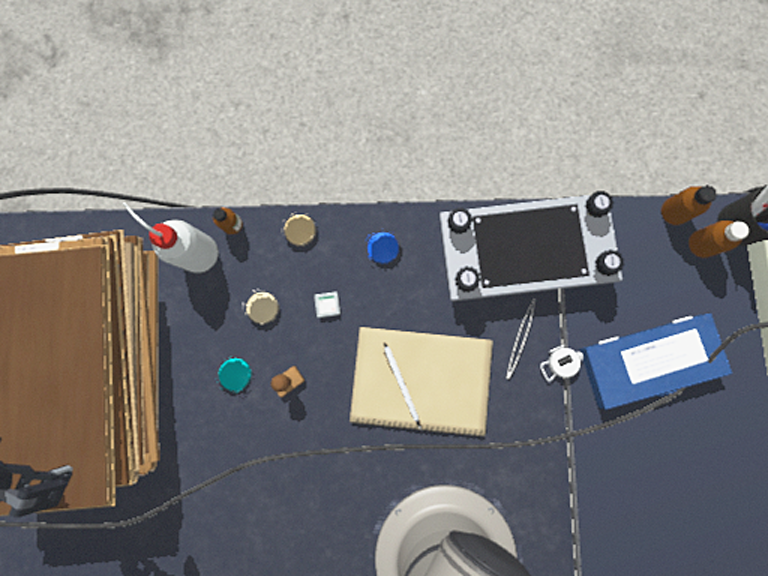

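View pics/s0.png

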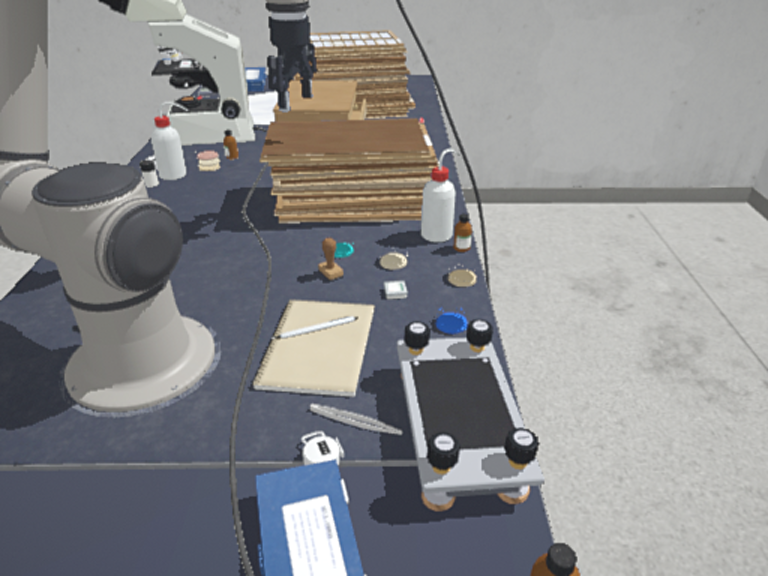

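The top view shows the table at about (530,248), with knobs at its corners. The tan dishes are at (300,230) and (262,308); the blue and turquoise ones are decoys. Next I'll zoom in and measure.

Run:
```python
from h import *
np.set_printoptions(precision=4,suppress=True)
s=save('side','s1',(256,205,370,345),4.2);t=save('top','t1')
# average several frames for noise
T=np.mean([read_camera('top').astype(float) for _ in range(3)],0); S=np.mean([read_camera('side').astype(float) for _ in range(3)],0)
def cap(im,c,r=9):
    x,y=c;g=im.min(2);out=[]
    p=g[int(y)-r:int(y)+r+1,int(x)-r:int(x)+r+1].astype(np.uint8)
    m=(p>140).astype(np.uint8);n,l,st,ce=cv2.connectedComponentsWithStats(m)
    k=min(range(1,n),key=lambda i:np.hypot(*(ce[i]-r))-0.05*st[i,4] if st[i,4]>5 else 99)
    return ce[k]+[int(x)-r,int(y)-r],st[k,4]
tc=dict(NL=(468,279),FL=(460,219),NR=(610,261),FR=(598,203));sc=dict(NL=(417,328),FL=(480,326),NR=(443,443),FR=(520,440))
P={}
for k in tc:
    a,na=cap(T,np.array(tc[k])/1.5);b,nb=cap(S,np.array(sc[k])/1.5,7)
    P[k],e=tri('top',a,'side',b);print(k,a,na,b,nb,P[k],e)
c=sum(P.values())/4;print('centre',c, 'warp',P['NL'][2]+P['FR'][2]-P['NR'][2]-P['FL'][2])
for a,b in(('NL','NR'),('FL','FR'),('NL','FL'),('NR','FR')):
    d=P[a]-P[b];print(a,b,np.linalg.norm(d[:2]),np.arctan2(d[1],d[0]))
# tan dishes
for n,im in(('top',t),('side',s)):
    h=cv2.cvtColor(im,cv2.COLOR_RGB2HSV);m=cv2.inRange(h,(12,40,120),(30,160,255))
    N,l,st,ce=cv2.connectedComponentsWithStats(m)
    print(n,[(ce[i].round(1).tolist(),st[i,2:].tolist()) for i in range(1,N) if 60<st[i,4]<900])
```

```text
NL [311.6711 184.7763] 76 [277.9464 218.1429] 56 [ 0.4156 -0.0406  0.0922] 0.0008345610101948122
FL [306.3919 145.1757] 74 [319.8  216.58] 50 [ 0.5049 -0.0327  0.0894] 0.0006783075673638714
NR [407.6533 173.6667] 75 [295.6832 294.6535] 101 [ 0.4346 -0.2494  0.0949] 0.001408962511965605
FR [400.8261 134.029 ] 69 [348.2043 291.4731] 93 [ 0.5237 -0.2417  0.0925] 0.0009516816972955587
centre [ 0.4697 -0.1411  0.0923] warp 0.0004311664919215419
NL NR 0.20964493289037797 1.6615629025619072
FL FR 0.20978427300661232 1.6608946518625864
NL FL 0.08964436603775158 -3.0534207124123665
NR FR 0.0895046484026951 -3.0549810403222843
top [([199.4, 152.5], [21, 21, 329]), ([101.2, 206.9], [10, 109, 456]), ([174.5, 205.2], [21, 21, 313]), ([191.3, 252.9], [21, 21, 200])]
side [([239.9, 34.3], [61, 13, 561]), ([260.3, 173.7], [14, 9, 94]), ([220.6, 179.7], [17, 12, 111]), ([307.8, 185.0], [18, 11, 165]), ([195.6, 210.0], [38, 24, 188]), ([229.8, 209.7], [41, 15, 171])]
```

View pics/s1.png

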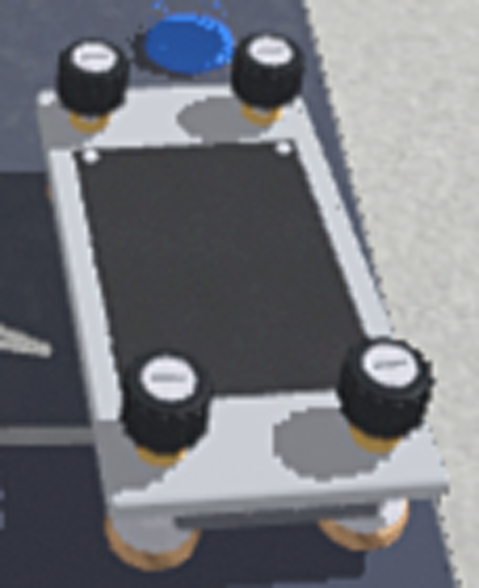

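The knob tops are level along the NL–FR diagonal. FL is about 2.8 mm low and NR about 2.7 mm high, so the table is tipped onto the far-left foot, which stands on the thin pad (about 3.6 mm thinner). That needs about 2.3 rad clockwise. I'll move over the far-left knob.

apply_moves --pt "0.044 -0.074 0 0 0.2" --pt "0.044 -0.074 0 0 0.2" --pt "0.044 -0.074 0 0 0.2" --pt "0.044 -0.074 0 0 0.2" --pt "0.044 -0.074 0 0 0.2" --pt "0.044 -0.074 0 0 0.2" --pt "0.044 -0.074 0 0 0.2" --pt "0.044 -0.074 0 0 0.2" --pt "0.044 -0.074 0 0 0.2" --pt "0.044 -0.074 0 0 0.2" --grip_force 25

```text
clock: 1.5
tcp_pos: [0.4182, 0.1148, 0.2316]
tool_rot: [0.0, 0.192, 0.981, 0.0]
ft_force: [-0.1, 0.5, -0.2]
gripper_width: 0.0682
finger_force: 0.0
```

Run:
```python
from h import *
np.set_printoptions(precision=4,suppress=True)
for a,b in(((199.4,152.5),(307.8,185.0)),((174.5,205.2),(262,173.7))): print(tri('top',a,'side',b), plane('top',*a,.014),plane('side',*b,.01))
print(proj('side',[.43,-.248-.02,0]),proj('side',[.43,-.248-.02,.014]))
```

```text
(array([0.514 , 0.222 , 0.0029]), np.float64(0.00046815238512319153)) [0.5117 0.2199 0.014 ] [0.5121 0.2111 0.01  ]
(array([0.3865, 0.2826, 0.0032]), np.float64(0.0018233243693004048)) [0.3846 0.2798 0.014 ] [0.3872 0.2717 0.01  ]
[290.8678 340.0298] [291.2161 335.0252]
```

apply_moves --pt "0.043 -0.074 0 0 0.2" --pt "0.043 -0.074 0 0 0.2" --pt "0.043 -0.074 0 0 0.2" --pt "0.043 -0.074 0 0 0.2" --pt "0 0 -0.07 0 0.2" --pt "0 0 -0.07 0 0.2" --pt "0 0 -0.07 0 0.2"

```text
clock: 2.2
tcp_pos: [0.5037, -0.0321, 0.1253]
tool_rot: [0.0, 0.192, 0.981, 0.0]
ft_force: [0.0, -0.7, -0.7]
gripper_width: 0.0682
finger_force: 0.0
```

Run:
```python
from h import *
print(ctrl.sense()['tcp_pos'])
a=save('top','t2');b=save('side','s2')
o=np.hstack([cv2.resize(a[110:200,260:360],None,fx=4,fy=4),cv2.resize(b[140:230,240:340],None,fx=4,fy=4)])
cv2.imwrite('pics/c2.png',o[:,:,::-1])
```

```text
[ 0.50368431 -0.03210231  0.1252568 ]
```

View pics/c2.png

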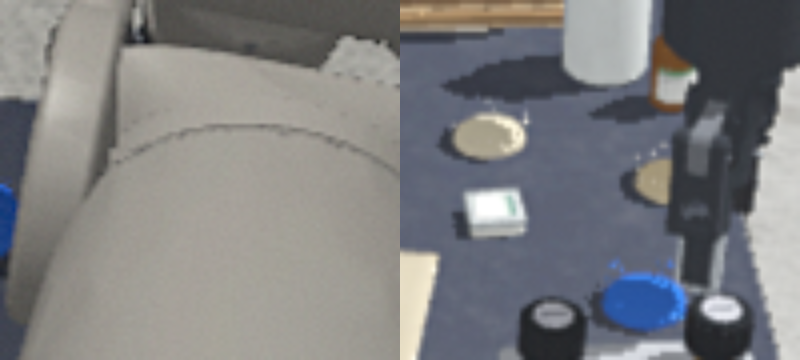

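The side view shows the fingers straddling the far-left knob as planned, with one finger just left of it. I'll descend and close.

apply_moves --pt "0.002 -0.001 -0.067 0 0.2" --pt "0 0 -0.067 0 0.2" --pt "0 0 0 0 0.6" --pt "0 0 0 0 0.7" --pt "0 0 0 0 0.7" --grip_force 25

```text
clock: 2.8
tcp_pos: [0.5058, -0.0324, 0.0616]
tool_rot: [0.002, 0.192, 0.981, -0.0]
ft_force: [-0.6, -0.4, -0.1]
gripper_width: 0.0342
finger_force: 26.0
```

apply_moves --pt "-0.0002 -0.0001 -0.0001 -0.09 0.7" --pt "-0.0002 -0.0001 -0.0001 -0.09 0.7" --pt "-0.0002 -0.0001 -0.0001 -0.09 0.7" --pt "-0.0002 -0.0001 -0.0001 -0.09 0.7" --pt "-0.0002 -0.0001 -0.0001 -0.09 0.7" --pt "-0.0002 -0.0001 -0.0001 -0.09 0.7" --pt "-0.0002 -0.0001 -0.0001 -0.09 0.7" --pt "-0.0002 -0.0001 -0.0001 -0.09 0.7"

```text
clock: 3.6
tcp_pos: [0.505, -0.0329, 0.0613]
tool_rot: [0.002, 0.69, 0.724, 0.001]
ft_force: [-1.2, -0.6, 1.3]
gripper_width: 0.0342
finger_force: 25.6
```

```bash
cat > cap.py <<'E'
from h import *
np.set_printoptions(precision=4,suppress=True)
G=dict(NL=(.4156,-.0406,.0922),FL=(.5049,-.0327,.0894),NR=(.4346,-.2494,.0949),FR=(.5237,-.2417,.0925))
def cap(im,c,r):
    x,y=np.round(c).astype(int);p=im.min(2)[y-r:y+r+1,x-r:x+r+1].astype(np.uint8)
    n,l,st,ce=cv2.connectedComponentsWithStats((p>140).astype(np.uint8))
    k=[i for i in range(1,n) if 25<st[i,4]<130]
    if not k: return None
    k=min(k,key=lambda i:np.hypot(*(ce[i]-r)));return ce[k]+[x-r,y-r]
def caps(use=('NL','FL','NR','FR'),N=3):
    T=np.mean([read_camera('top').astype(float) for _ in range(N)],0); S=np.mean([read_camera('side').astype(float) for _ in range(N)],0);P={}
    for k in use:
        a=cap(T,proj('top',G[k]),9);b=cap(S,proj('side',G[k]),7)
        if a is None or b is None: print(k,a,b);continue
        P[k],e=tri('top',a,'side',b);print(k,a,b,P[k],round(e,4))
    return P
E
python3 - <<'E'
from cap import *
print(ctrl.sense()['ft_torque'],ctrl.sense()['ft_force']);caps()
E
```

```text
[-0.3274  0.1256  0.0371] [-1.183  -0.5711  1.2989]
NL None [277.3438 218.6875]
FL None None
NR [407.9583 174.4375] [295.1759 295.5093] [ 0.4334 -0.2504  0.0939] 0.0021
FR [401.1778 134.5111] [347.8762 291.6571] [ 0.5228 -0.2423  0.0928] 0.0014
```

apply_moves --pt "-0.0002 -0.0001 -0.0001 -0.09 0.7" --pt "-0.0002 -0.0001 -0.0001 -0.09 0.7" --pt "-0.0002 -0.0001 -0.0001 -0.09 0.7" --pt "-0.0002 -0.0001 -0.0001 -0.09 0.7" --pt "-0.0002 -0.0001 -0.0001 -0.09 0.7" --pt "-0.0002 -0.0001 -0.0001 -0.09 0.7" --pt "-0.0002 -0.0001 -0.0001 -0.09 0.7" --pt "0 0 0 0 0.7"

```text
clock: 4.7
tcp_pos: [0.5045, -0.0332, 0.0604]
tool_rot: [0.001, 0.95, 0.312, 0.002]
ft_force: [-0.3, -0.8, 7.1]
gripper_width: 0.0342
finger_force: 24.9
```

apply_moves --pt "0 0 0 0 0.2" --pt "0 0 0 0 0.2" --pt "0 0 0 0 0.2" --pt "0 0 0.08 0 0.2" --pt "-0.02 0.08 0.08 0 0.2" --pt "-0.02 0.09 0.04 0 0.2" --pt "-0.02 0.09 0 0 0.2" --pt "-0.02 0.09 0 0 0.2" --pt "-0.02 0.09 0 0 0.2" --pt "0 0 0 0 0.2"

```text
clock: 5.7
tcp_pos: [0.4527, 0.1863, 0.1533]
tool_rot: [-0.001, 0.949, 0.316, -0.0]
ft_force: [-0.0, -1.0, -0.6]
gripper_width: 0.068
finger_force: 0.0
```

Run:
```python
from cap import *
P=caps();print(ctrl.sense()['tcp_pos'],ctrl.sense()['joint_pos'])
print('NR+? ',P['NR'][2]-(P['NL'][2]+P['FR'][2])/2)
```

```text
NL [312.3836 185.6438] [277.2407 218.2593] [ 0.4138 -0.042   0.0929] 0.0013
FL [306.9091 146.    ] [319.0377 217.0943] [ 0.5031 -0.0339  0.0889] 0.0007
NR [408.0794 174.7143] [294.6381 295.8762] [ 0.4326 -0.2507  0.0934] 0.0017
FR [401.375  134.6719] [347.5051 291.6162] [ 0.5222 -0.2426  0.0932] 0.0012
[0.4548 0.1805 0.1532] [ 0.2213  0.3592  1.7354 -0.0003  1.0473  1.1587]
NR+?  0.00038009323283208496
```

The screw has turned 122° and about 0.4–1.1 mm of tilt remains. I'll turn it about 25° more, then check by touching the knob tops with the closed fingers.

apply_moves --pt "0.0193 -0.0858 0 0 0.2" --pt "0.0193 -0.0858 0 0 0.2" --pt "0.0193 -0.0858 0 0 0.2" --pt "0.0193 -0.0858 0 0 0.2" --pt "0.0193 -0.0858 0 0 0.2" --pt "0 0 0 0 0.2" --pt "0 0 -0.093 0 0.2" --pt "0 0 -0.093 0 0.2" --pt "0 0 0 0 0.2"

```text
clock: 6.9
tcp_pos: [0.4982, -0.0325, 0.0554]
tool_rot: [-0.003, 0.95, 0.311, -0.005]
ft_force: [-1.2, 0.1, 0.1]
gripper_width: 0.0686
finger_force: 0.0
```

apply_moves --pt "0 0 0 0 0.6" --pt "0 0 0 0 0.7" --pt "0 0 0 0 0.7" --pt "0 0 0 -0.093 0.7" --pt "0 0 0 -0.093 0.7" --pt "0 0 -0.0005 -0.093 0.7" --pt "0 0 0 0 0.7"

```text
clock: 7.6
tcp_pos: [0.5043, -0.0332, 0.0623]
tool_rot: [0.001, 0.995, 0.098, 0.002]
ft_force: [-0.2, -1.8, 6.3]
gripper_width: 0.034
finger_force: 26.5
```

apply_moves --pt "0 0 0 0 0.2" --pt "0 0 0 0 0.2" --pt "0 0 0 0 0.2" --pt "0 0 0.09 0 0.2" --pt "0 0 0 0 1" --pt "-0.05 -0.08 0 0 1" --pt "-0.05 -0.08 0 0 1" --pt "-0.01 -0.09 0 0 1" --pt "0 -0.09 0 0 1" --pt "0 -0.09 0 0 1"

```text
clock: 8.6
tcp_pos: [0.4472, -0.2494, 0.1051]
tool_rot: [0.0, 0.995, 0.099, 0.0]
ft_force: [1.3, -0.3, 1.5]
gripper_width: 0.0002
finger_force: 0.0
```

apply_moves --pt "-0.029 -0.002 0 0 1" --pt "0 0 0 0 1" --pt "0 0 0 0 1" --pt "0 0 -0.01 0 1" --pt "0 0 -0.004 0 1" --pt "0 0 -0.004 0 1" --pt "0 0 -0.004 0 1" --pt "0 0 -0.002 0 1" --pt "0 0 0 0 1" --pt "0 0 0 0 1"

```text
clock: 9.6
tcp_pos: [0.4332, -0.2487, 0.0931]
tool_rot: [0.0, 0.995, 0.098, 0.0]
ft_force: [0.2, -0.0, 0.3]
gripper_width: 0.0002
finger_force: 0.0
```

Run:
```python
from h import *
print(ctrl.sense())
```

```text
{'clock': 9.6, 'joint_pos': array([-6.74755279e-01,  4.56963355e-01,  1.77795330e+00, -9.82584492e-05,
        9.06556567e-01,  6.99132321e-01]), 'joint_velocities': array([-0.00048828, -0.00190696, -0.00144586, -0.00116523,  0.00094281,
       -0.00141529]), 'tau': array([ 4.50939476e-02, -4.35705721e+01, -1.89777106e+01,  1.56640275e-03,
       -4.12979534e-04,  1.60051663e-04]), 'tcp_pos': array([ 0.43317924, -0.24874378,  0.09307246]), 'tool_rot': array([6.93934762e-05, 9.95154303e-01, 9.83255200e-02, 1.57173420e-05]), 'ft_force': array([ 0.23160054, -0.03961161,  0.28412736]), 'ft_torque': array([-0.01343379, -0.00738078, -0.02468729]), 'finger_force': 0.0, 'gripper_width': 0.00019238143649760083}
```

apply_moves --pt "0 0 -0.001 0 1" --pt "0 0 -0.001 0 1" --pt "0 0 -0.001 0 1" --pt "0 0 -0.001 0 1" --pt "0 0 0 0 1" --pt "0 0 0 0 1"

```text
clock: 10.2
tcp_pos: [0.4331, -0.2487, 0.0911]
tool_rot: [0.0, 0.995, 0.098, -0.0]
ft_force: [0.2, -0.0, -0.0]
gripper_width: 0.0001
finger_force: 0.5
```

apply_moves --pt "0 0 -0.001 0 1" --pt "0 0 -0.001 0 1" --pt "0 0 0 0 1" --pt "0 0 0 0 1"

```text
clock: 10.6
tcp_pos: [0.4332, -0.2489, 0.0907]
tool_rot: [0.0, 0.995, 0.098, 0.0]
ft_force: [-2.3, 1.5, 7.7]
gripper_width: 0.0001
finger_force: 3.7
```

apply_moves --pt "0 0 -0.001 0 1" --pt "0 0 0 0 1" --pt "0 0 0 0 1"

```text
clock: 10.9
tcp_pos: [0.4333, -0.249, 0.0906]
tool_rot: [0.001, 0.995, 0.098, 0.0]
ft_force: [-3.6, 1.4, 10.6]
gripper_width: 0.0
finger_force: 5.1
```

apply_moves --pt "0 0 0.02 0 1" --pt "0.05 0.005 0.006 0 1" --pt "0.08 0.008 0 0 1" --pt "0.05 0.005 0 0 1" --pt "0 0 -0.014 0 1" --pt "0 0 -0.004 0 1" --pt "0 0 -0.002 0 1" --pt "0 0 -0.002 0 1" --pt "0 0 0 0 1" --pt "0 0 0 0 1"

```text
clock: 11.9
tcp_pos: [0.5229, -0.24, 0.0918]
tool_rot: [0.0, 0.995, 0.098, 0.0]
ft_force: [-0.4, 0.5, 0.8]
gripper_width: 0.0002
finger_force: 0.0
```

apply_moves --pt "0 0 -0.001 0 1" --pt "0 0 -0.001 0 1" --pt "0 0 -0.001 0 1" --pt "0 0 0 0 1" --pt "0 0 0 0 1"

```text
clock: 12.4
tcp_pos: [0.5234, -0.2399, 0.0908]
tool_rot: [0.0, 0.995, 0.098, 0.0]
ft_force: [-1.5, 0.1, 5.1]
gripper_width: -0.0003
finger_force: 2.6
```

apply_moves --pt "0 0 -0.001 0 1" --pt "0 0 0 0 1" --pt "0 0 0 0 1"

```text
clock: 12.7
tcp_pos: [0.5235, -0.24, 0.0906]
tool_rot: [0.001, 0.995, 0.098, 0.001]
ft_force: [-1.7, 0.2, 7.6]
gripper_width: -0.0
finger_force: 3.6
```

```bash
python3 -c "
from h import *
s=ctrl.sense();print(s['tcp_pos'],s['ft_force'])"
```

```text
[ 0.52353202 -0.23998347  0.0906075 ] [-1.71886699  0.15062406  7.62925905]
```

apply_moves --pt "0 0 0.02 0 1" --pt "-0.04 0.075 0.01 0 1" --pt "-0.045 0.08 0 0 1" --pt "-0.045 0.08 0 0 1" --pt "-0.045 0.08 0 0 1" --pt "-0.045 0.08 0 0 1" --pt "0 0 0 0 1" --pt "0 0 -0.016 0 1" --pt "0 0 -0.006 0 1" --pt "0 0 0 0 1"

```text
clock: 13.7
tcp_pos: [0.4135, -0.0431, 0.0929]
tool_rot: [-0.0, 0.995, 0.098, -0.0]
ft_force: [0.3, -0.5, -1.0]
gripper_width: 0.0002
finger_force: 0.0
```

apply_moves --pt "0 0 -0.002 0 1" --pt "0 0 -0.001 0 1" --pt "0 0 -0.001 0 1" --pt "0 0 -0.001 0 1" --pt "0 0 -0.001 0 1" --pt "0 0 0 0 1" --pt "0 0 0 0 1"

```text
clock: 14.4
tcp_pos: [0.4133, -0.0423, 0.0908]
tool_rot: [0.0, 0.995, 0.098, 0.0]
ft_force: [-0.1, -0.8, 4.5]
gripper_width: 0.0003
finger_force: 2.3
```

apply_moves --pt "0 0 -0.001 0 1" --pt "0 0 0 0 1" --pt "0 0 0 0 1"

```text
clock: 14.7
tcp_pos: [0.4133, -0.0423, 0.0906]
tool_rot: [0.0, 0.995, 0.098, 0.0]
ft_force: [-2.1, -0.6, 8.5]
gripper_width: 0.0001
finger_force: 4.4
```

```bash
python3 -c "
from h import *
s=ctrl.sense();print(s['tcp_pos'],s['ft_force'])"
```

```text
[ 0.41329497 -0.04231607  0.09056196] [-2.05251831 -0.57931928  8.51273214]
```

apply_moves --pt "0 0 0.04 0 1" --pt "0 0.05 0.08 0 1" --pt "0 0.09 0 0 0" --pt "0 0.09 0 0 0" --pt "0 0.09 0 0 0" --pt "0 0.07 0 0 0" --pt "0 0 0 0 0"

```text
clock: 15.4
tcp_pos: [0.4127, 0.1562, 0.1499]
tool_rot: [-0.0, 0.995, 0.101, 0.0]
ft_force: [0.5, -0.3, 0.0]
gripper_width: 0.0721
finger_force: 0.0
```

Run:
```python
from cap import *
P=caps();s=ctrl.sense();print(s['tcp_pos'],s['tool_rot'],s['joint_pos'])
a=save('top','t3',(80,110,320,290),2.5);b=save('side','s3',(200,130,350,260),4)
```

```text
NL [312.3944 185.831 ] [276.8929 218.2143] [ 0.4132 -0.042   0.0931] 0.001
FL [306.9851 146.0746] [318.7679 217.125 ] [ 0.5027 -0.034   0.089 ] 0.0003
NR [408.3016 174.873 ] [294.5429 296.0381] [ 0.4324 -0.2512  0.0935] 0.0019
FR [401.6308 134.8462] [347.2626 291.5758] [ 0.5217 -0.2429  0.0937] 0.0012
[0.4132 0.1517 0.1499] [ 0.0001  0.9952  0.0974 -0.0002] [ 0.1776  0.2814  1.8654 -0.0003  0.9952  1.5534]
```

View pics/t3.png

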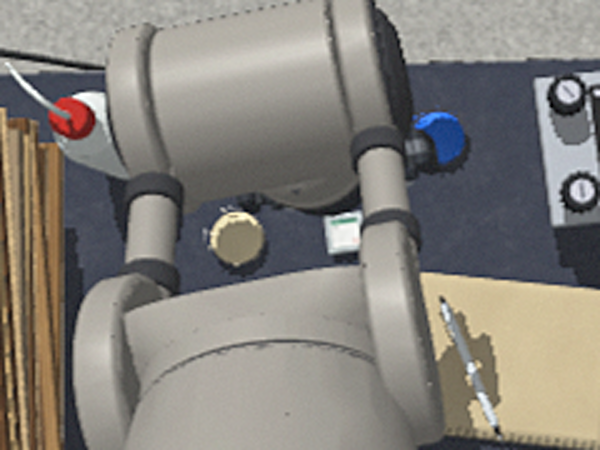

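View pics/s3.png

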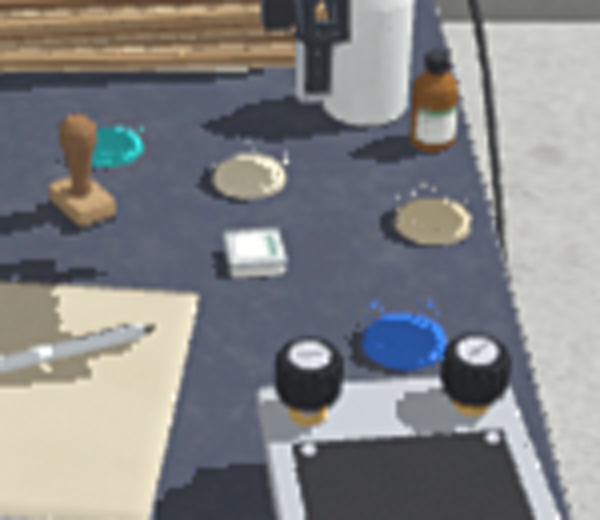

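All three probes at 7.6 N agree within about 0.1 mm, and the cameras agree too, so the table is level and firm. The pictures show dish 1 at about (308,185) and dish 2 at (262,174) in the side view, with free space round both. I'll take dish 1 next, with the fingers along the table's x.

apply_moves --pt "0.02 0.014 0 0.0934 0" --pt "0.02 0.014 0 0.0934 0" --pt "0.02 0.014 0 0.0934 0" --pt "0.02 0.014 0 0.0934 0" --pt "0.02 0.014 0 0.0934 0" --pt "0.02 0.014 0 0.0934 0" --pt "0.02 0.014 0 0.0934 0" --pt "0.02 0.014 -0.04 0.0934 0" --pt "0.02 0.014 -0.06 0.0934 0" --pt "0.02 0.014 -0.06 0.0934 0"

```text
clock: 16.8
tcp_pos: [0.5141, 0.2223, 0.0695]
tool_rot: [0.0, 0.672, 0.741, 0.001]
ft_force: [0.7, -0.3, 0.4]
gripper_width: 0.0854
finger_force: 0.0
```

apply_moves --pt "0 0 -0.04 0 0" --pt "0 0 -0.04 0 0" --pt "0 0 -0.03 0 0" --pt "0 0 -0.014 0 0" --pt "0 0 0 0 0" --pt "0 0 0 0 0"

```text
clock: 17.4
tcp_pos: [0.5137, 0.2226, 0.0086]
tool_rot: [0.0, 0.674, 0.739, 0.0]
ft_force: [0.1, -0.1, 0.0]
gripper_width: 0.0856
finger_force: 0.0
```

Run:
```python
from h import *
b=save('side','s4',(240,100,390,220),4)
```

```text
(no output)
```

View pics/s4.png

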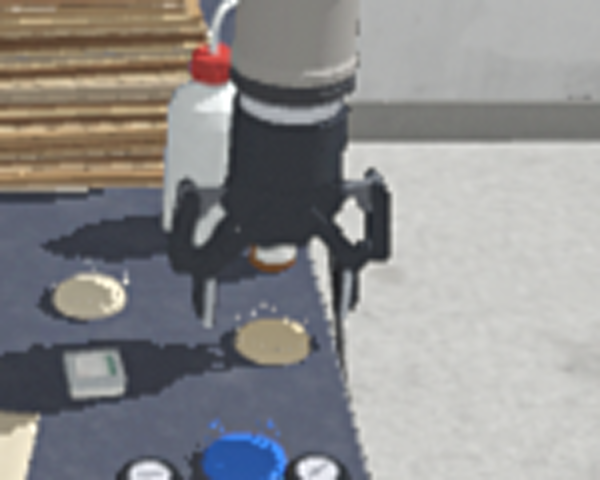

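The side view shows the fingers straddling dish 1, tips above it and centred. I'll lower and close.

apply_moves --pt "0 -0.001 -0.008 0 0" --pt "0 0 -0.007 0 0" --pt "0 0 0 0 0.3" --pt "0 0 0 0 0.4" --pt "0 0 0 0 0.5" --pt "0 0 0 0 0.5" --pt "0 0 0 0 0.5" --grip_force 25

```text
clock: 18.15
tcp_pos: [0.5132, 0.2223, 0.0009]
tool_rot: [0.0, 0.673, 0.739, 0.0]
ft_force: [-2.2, -1.4, 4.9]
gripper_width: 0.0566
finger_force: 26.7
```

apply_moves --pt "0 0 0.03 0 0.5" --pt "0 0 0.08 0 0.5" --pt "0 0 0.09 0 0.5" --pt "0 0 0.05 0 0.5" --pt "0 0 0 0 0.5" --pt "0 0 0 0 0.5"

```text
clock: 18.75
tcp_pos: [0.513, 0.2222, 0.1253]
tool_rot: [0.0, 0.673, 0.739, 0.0]
ft_force: [0.0, 0.3, -0.9]
gripper_width: 0.0568
finger_force: 27.1
```

Run:
```python
from h import *
b=save('side','s5',(240,60,390,190),4)
s=ctrl.sense();print(s['tcp_pos'],s['ft_force'],s['gripper_width'])
```

```text
[0.51239458 0.22206953 0.12434706] [ 0.08950763 -0.22917347 -1.32410351] 0.05665464217402828
```

View pics/s5.png

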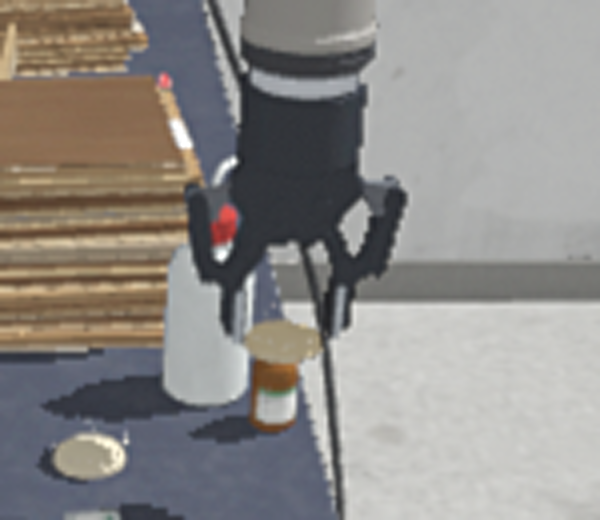

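The dish is held flat and level between the fingertips. I'll carry it to the right half of the mat.

apply_moves --pt "-0.008 -0.08 0 0 0.5" --pt "-0.008 -0.08 0 0 0.5" --pt "-0.008 -0.08 0 0 0.5" --pt "-0.008 -0.08 0 0 0.5" --pt "-0.008 -0.08 0 0 0.5" --pt "-0.008 -0.08 0 0 0.5" --pt "-0.008 -0.08 0 0 0.5" --pt "-0.008 -0.08 0 0 0.5" --pt "-0.008 -0.08 0 0 0.5" --pt "-0.008 -0.08 0 0 0.5"

```text
clock: 19.8
tcp_pos: [0.4718, -0.1789, 0.1236]
tool_rot: [-0.002, 0.673, 0.739, -0.0]
ft_force: [0.8, 0.3, -0.8]
gripper_width: 0.0567
finger_force: 27.1
```

apply_moves --pt "0 0 0 0 0.5" --pt "0 0 -0.04 0 0.5" --pt "0 0 -0.05 0 0.5" --pt "0 0 -0.035 0 0.5" --pt "0 0 -0.01 0 0.5" --pt "0 0 0 0 0.5" --pt "0 0 0 0 0.5"

```text
clock: 20.5
tcp_pos: [0.4734, -0.1775, 0.0582]
tool_rot: [0.0, 0.673, 0.739, 0.0]
ft_force: [-0.9, 0.3, -0.4]
gripper_width: 0.0564
finger_force: 27.1
```

apply_moves --pt "-0.004 -0.004 -0.002 0 0.5" --pt "0 0 -0.002 0 0.5" --pt "0 0 -0.002 0 0.5" --pt "0 0 -0.001 0 0.5" --pt "0 0 0 0 0.5" --pt "0 0 0 0 0.5"

```text
clock: 21.1
tcp_pos: [0.4712, -0.1797, 0.0546]
tool_rot: [0.0, 0.673, 0.739, 0.0]
ft_force: [-0.4, 0.8, 0.3]
gripper_width: 0.0565
finger_force: 27.1
```

apply_moves --pt "0 0 -0.001 0 0.5" --pt "0 0 -0.001 0 0.5" --pt "0 0 0 0 0.5" --pt "0 0 0 0 0.5"

```text
clock: 21.5
tcp_pos: [0.4712, -0.1798, 0.0538]
tool_rot: [0.0, 0.673, 0.739, 0.0]
ft_force: [-0.8, 0.5, 3.8]
gripper_width: 0.0567
finger_force: 27.4
```

Contact at z ≈ 0.054. I'll release, lift and go to dish 2.

apply_moves --pt "0 0 0 0 0.28" --pt "0 0 0 0 0.2" --pt "0 0 0 0 0.1" --pt "0 0 0.04 0 0.1" --pt "0 0 0.08 0 0" --pt "-0.018 0.09 0.02 0 0" --pt "-0.018 0.09 0 0 0" --pt "-0.018 0.09 0 0 0" --pt "-0.018 0.09 0 0 0" --pt "-0.018 0.09 0 0 0"

```text
clock: 22.5
tcp_pos: [0.4255, 0.0468, 0.1236]
tool_rot: [0.0, 0.674, 0.739, 0.0]
ft_force: [0.5, 0.2, -0.0]
gripper_width: 0.0856
finger_force: 0.0
```

apply_moves --pt "-0.018 0.09 0 0 0" --pt "-0.018 0.09 0 0 0" --pt "-0.018 0.09 0 0 0" --pt "-0.018 0.09 0 0 0" --pt "-0.006 0.11 0 0 0" --pt "0 0 0 0 0" --pt "0 0 -0.07 0 0" --pt "0 0 -0.05 0 0" --pt "0 0 0 0 0" --pt "0 0 0 0 0"

```text
clock: 23.5
tcp_pos: [0.3875, 0.2748, 0.0637]
tool_rot: [-0.0, 0.674, 0.739, -0.0]
ft_force: [0.3, 0.6, -0.1]
gripper_width: 0.0854
finger_force: 0.0
```

Run:
```python
from h import *
b=save('side','s6',(200,100,380,310),2.8)
s=ctrl.sense();print(s['tcp_pos'],s['tool_rot'])
```

```text
[0.38814517 0.27510675 0.06443962] [2.54451147e-04 6.73581452e-01 7.39112766e-01 5.31439488e-04]
```

View pics/s6.png

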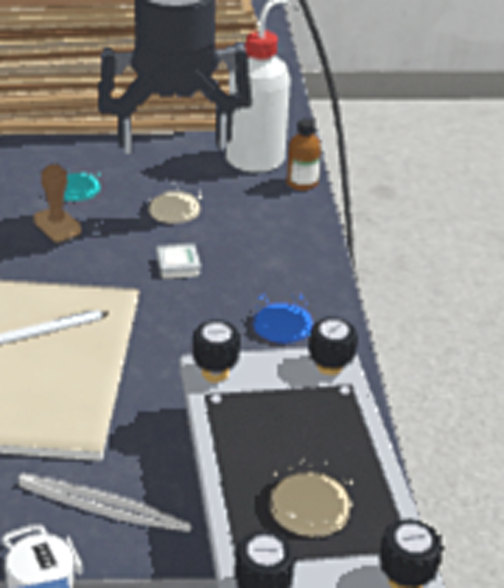

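Dish 1 lies flat on the mat at about (312,503) in this crop, and dish 2 still stands at (175,207). I'll grasp dish 2.

apply_moves --pt "-0.002 0.013 -0.05 0 0" --pt "0 0 -0.045 0 0" --pt "0 0 -0.02 0 0" --pt "0 0 -0.011 0 0" --pt "0 0 0 0 0" --pt "0 0 0 0 0.3" --pt "0 0 0 0 0.4" --pt "0 0 0 0 0.5" --pt "0 0 0 0 0.5" --pt "0 0 0 0 0.5"

```text
clock: 24.55
tcp_pos: [0.387, 0.282, 0.0016]
tool_rot: [0.0, 0.673, 0.739, 0.001]
ft_force: [-1.1, -1.0, 5.8]
gripper_width: 0.0565
finger_force: 25.5
```

apply_moves --pt "0 0 0.03 0 0.5" --pt "0 0 0.08 0 0.5" --pt "0 0 0.09 0 0.5" --pt "0 0 0.05 0 0.5" --pt "0 0 0 0 0.5" --pt "0.0155 -0.0775 0 0 0.5" --pt "0.0155 -0.0775 0 0 0.5" --pt "0.0155 -0.0775 0 0 0.5" --pt "0.0155 -0.0775 0 0 0.5" --pt "0.0155 -0.0775 0 0 0.5"

```text
clock: 25.55
tcp_pos: [0.4247, 0.0865, 0.1249]
tool_rot: [-0.0, 0.673, 0.739, -0.0]
ft_force: [0.0, 0.5, -0.6]
gripper_width: 0.0565
finger_force: 27.1
```

apply_moves --pt "0.0155 -0.0775 0 0 0.5" --pt "0.0155 -0.0775 0 0 0.5" --pt "0.0155 -0.0775 0 0 0.5" --pt "0.0155 -0.0775 0 0 0.5" --pt "0.0155 -0.0775 0 0 0.5" --pt "0 0 0 0 0.5" --pt "0 0 0 0 0.5"

```text
clock: 26.25
tcp_pos: [0.4632, -0.1062, 0.1246]
tool_rot: [-0.001, 0.674, 0.739, -0.0]
ft_force: [-0.2, 0.3, 0.5]
gripper_width: 0.0563
finger_force: 27.1
```

Run:
```python
from h import *
s=ctrl.sense();print(s['tcp_pos'],s['tool_rot'],s['gripper_width'])
b=read_camera('side');m=cv2.inRange(cv2.cvtColor(b,cv2.COLOR_RGB2HSV),(12,40,120),(30,160,255));N,l,st,ce=cv2.connectedComponentsWithStats(m)
for i in range(1,N):
    if st[i,4]>150 and ce[i][1]>150: print(ce[i],st[i],plane('side',*ce[i],.058))
```

```text
[ 0.46321714 -0.10615509  0.12464742] [-9.05892714e-04  6.74162531e-01  7.38582437e-01 -2.11867869e-04] 0.05634180536544938
[303.53767123 224.57191781] [292 217  26  16 292] [ 0.47386558 -0.02025416  0.058     ]
[181.72972973 245.42471042] [169 226  29  32 259] [ 0.21806347 -0.08473071  0.058     ]
[310.72166998 279.66003976] [297 269  28  23 503] [ 0.47072709 -0.181795    0.058     ]
```

apply_moves --pt "0 0 -0.04 0 0.5" --pt "0 0 -0.05 0 0.5" --pt "0 0 -0.032 0 0.5" --pt "0.001 0 -0.01 0 0.5" --pt "0 0 0 0 0.5" --pt "0 0 -0.002 0 0.5" --pt "0 0 -0.002 0 0.5" --pt "0 0 -0.001 0 0.5" --pt "0 0 0 0 0.5" --pt "0 0 0 0 0.5"

```text
clock: 27.3
tcp_pos: [0.4645, -0.1059, 0.0573]
tool_rot: [0.0, 0.673, 0.739, 0.0]
ft_force: [-0.2, -0.1, 0.3]
gripper_width: 0.0567
finger_force: 27.1
```

apply_moves --pt "0 0 -0.002 0 0.5" --pt "0 0 -0.002 0 0.5" --pt "0 0 -0.002 0 0.5" --pt "0 0 -0.001 0 0.5" --pt "0 0 0 0 0.5" --pt "0 0 0 0 0.5"

```text
clock: 27.9
tcp_pos: [0.4644, -0.1058, 0.0543]
tool_rot: [0.0, 0.673, 0.739, 0.0]
ft_force: [-3.9, 1.0, 9.4]
gripper_width: 0.0564
finger_force: 28.0
```

Firm contact. I'll release and withdraw.

apply_moves --pt "0 0 0.0005 0 0.28" --pt "0 0 0 0 0.2" --pt "0 0 0 0 0.1" --pt "0 0 0.04 0 0.1" --pt "0 0 0.08 0 0" --pt "0 0.09 0.04 0 0" --pt "0 0.09 0 0 0" --pt "-0.02 0.09 0 0 0" --pt "-0.02 0.09 0 0 0" --pt "-0.02 0.09 0 0 0"

```text
clock: 28.9
tcp_pos: [0.4338, 0.1208, 0.1338]
tool_rot: [0.0, 0.674, 0.739, 0.0]
ft_force: [0.6, 0.6, -0.6]
gripper_width: 0.0857
finger_force: 0.0
```

Run:
```python
from cap import *
P=caps();print('tilt',P['NR'][2]-(P['NL'][2]+P['FR'][2])/2)
s=save('side','s7',(200,140,380,345),2.9)
```

```text
NL [312.4348 185.7681] [276.9818 218.2   ] [ 0.4133 -0.0421  0.0932] 0.0011
FL [306.9851 146.0746] [318.7679 217.125 ] [ 0.5027 -0.034   0.089 ] 0.0003
NR [408.2462 174.9538] [294.566  296.0849] [ 0.4323 -0.2511  0.0933] 0.0021
FR [401.6308 134.8462] [347.24 291.62] [ 0.5217 -0.2429  0.0936] 0.0011
tilt -6.493915558844487e-05
```

View pics/s7.png

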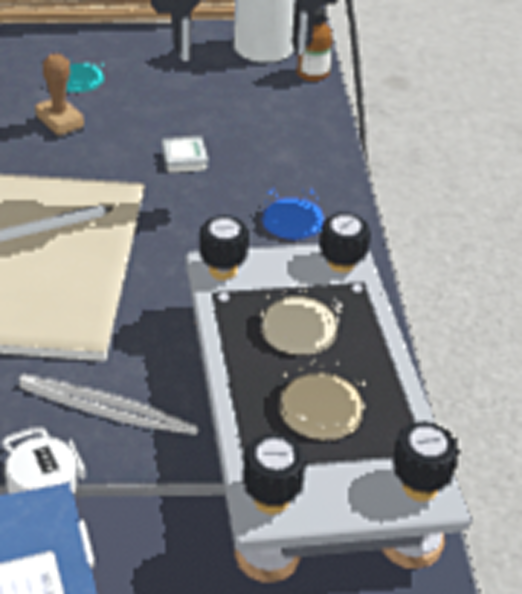

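Both dishes lie flat, side by side on the mat at about (298,325) and (320,406). The table is level, and the bottle and box are where they were. I'll hand the job in.

```bash
python3 -c "
from workcell import order
print(order.job_done())"
```

```text
the job is handed in; nothing more can be done
None
```

I turned the far-left screw about 147° clockwise, leaving the table level to about 0.1–0.2 mm and firm where I pressed three of its knobs, set both tan dishes flat side by side on the mat, left the bottle and box untouched, and handed the job in at about 29 s.

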